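# Hang the desiccant cartridge on the sprung hook in the dry cabinet

## Robot

A 7-joint arm with a two-finger parallel gripper is mounted at the origin on a cart in front of the work surface, level with it; the furniture and walls round the work are solid. World frame = base frame: x ahead of the robot, y to its left, z up, the work surface at z = 0. Lengths are in m, angles in rad, forces in N, time in s.
With the tool pointing down it reaches from about 0.425 to 0.875 m from the base axis. Payload 4.7 kg.
Tool frame: the origin (TCP) lies on the centre line of the jaws, within the pads' length; the fingertips stand 14 mm ahead of it and the grasp point (between the pads) lies 5 mm behind it; z points along the fingers, y is the direction in which the jaws open and shut (so a half turn about z gives the same grasp; the last joint's range is limited). The gripper opens to 87 mm and grips with 3 to 60 N. Pads are 19 mm wide; open, the fingers measure 117 mm over their backs; the gripper's body (75 mm by 190 mm) begins 51 mm behind the grasp point.
Start: joints at [-0.658, 0.321, -0.07, 1.45, 0.023, 1.371, -0.057], TCP at [0.509, 0.405, 0.237] pointing down, gripper open.
Joint ranges: [-2.86, 2.86], [-0.3, 2.09], [-1.38, 1.24], [0.06, 2.45], [-1.56, 4.7], [0.09, 2.05], [-2.69, 2.69]. Speed limits (rad/s): [2.57, 2.57, 3.14, 3.14, 3.14, 3.14, 3.14].

## Interface

Orientations are given as a rotation vector (axis times angle).
In Python, from bench import ctrl, optics, models gives the robot as it stands. The module is installed in compiled form; this text tells all that it offers.
- The arm moves only by the tool arm_command, never from a script. Its argument "motion" is a list of rows, each a list of 3 entries, a list of its own where there are three numbers: the shift along the tool's x, y, z in mm, then the turn, a rotation vector about the tool's x, y, z in degrees, then the closure, from 0 (fully open) to 1 (shut). In form: [[[x, y, z], [ax, ay, az], claw], ...]. A call has 1 to 8 rows; each row shifts and turns the commanded pose from where the row before left it, along the tool's axes as they then stand; what a row does not reach is not made up. A row lasts 1/12 s, in which the tool goes at most 41.7 mm and 7.16 degrees, less where a joint would pass 70% of its speed; a pose out of reach is approached as far as the arm can. A call with a gripper value outside its range is refused whole. The fingers move at their own pace and stop on an object; "force" is the grip in N (left out, the last holds). Time passes only in rows, so rows that do not move let the fingers close. It gives the time, the measured TCP pose, the force and the opening at its end, in the units of the state.
- ctrl.get_state(): the state, without advancing time (a new reading comes with each control period).
- optics.get_image(name): name is "side" or "top" or "wrist"; returns (picture, depth): 400x640x3 uint8, blue, green, red; 400x640 float32, m along the optical axis (not along the pixel's ray), 0 where there is no reading.
- optics.camera_model(name): a dict with "fovy" (degrees; the focal length in pixels is half the picture's height over the tangent of half this angle, whatever the lens; pixels are square), "cx", "cy" (the principal point, pixels), "rvec" (rotation vector, rad) and "tvec" (3), from world to camera coordinates, as OpenCV has them; the wrist camera has in their place "mount" (4x4, takes a point from camera to tool coordinates, whose origin is the TCP and whose axes are the flange's). Camera axes: x right, y down, z forward; pixel columns grow to the right and rows downward; lengths in m; the calibration is good to about 2 mm. A picture is of the moment at which its call begins: read the wrist's pose just before it. camera_model takes no time and is no camera call.
- ctrl.close_job(): hands the job in, once; it reports no verdict.
Trained networks look in the newest picture that a camera, given by its name, has taken for a name from the list of things; names that differ only in an ending like _2 or _b are one class to them, and where a whole thing is asked for, a point or a joint stands for the part that bears it (a point fixed in the world has none). Each returns a list of dicts, best first, with "conf" (0 to 1); they miss things now and then, are a little off and sometimes report something else, mostly with a low value. They report only what shows in the picture. A call takes as long as a camera call. They do not tell look-alikes from the thing itself.
- models.search_frame(camera, target): "location" ([x, y, z] in m, in the coordinates of the camera as it stood for that picture, good to about 4 mm: the middle of the surface that is visible of it).
- models.silhouettes(camera, target): "pixels" (400x640 bool, what is visible of it).
The state is a dict: "time": time; "joint_positions": joint angles; "qd": joint speeds; "joint_torque": joint torques, N m; "position": TCP position; "tool_rot": TCP orientation; "ft_force": force on the tool from outside, world axes, zero at the start; "torque": the same for the moment, N m; "grip_width": opening from 0.0 (shut) to 1.0 (fully open).
Only numpy, scipy, OpenCV 4.12 (cv2) and the standard library are available. Lean on these libraries where they do the work, as an engineer would, in place of code of your own. Each camera call takes 0.05 s, during which the arm holds its last target.

## Task

Take the blue desiccant cartridge by its top tab, carry it upright through the narrow opening of the dry cabinet without anything touching the cabinet itself, and thread its slotted hanger over the upturned tip of the brass hook inside. The hook's exact height and depth are not known, so feel for it gently (it must never take more than about 15 N): push the hanger back against the orange collar, lower it until the hook carries it, and only then let go, leaving it hanging freely and upright against or close to the collar. Leave the other bottles where they are.

Things in the scene. Friction and masses are not known exactly. Their poses are not given: they have to be found in the camera images.
- cartridge_tab (a point): Centre of the blue grip tab, 14 (x) x 24 (y) x 34 mm, at the top of the loose, upright desiccant cartridge (0.1 to 0.17 kg, 204 mm tall); this point is 187 mm above its underside. z up, x = thin direction of its hanger, y = across it; a half turn about z is the same. Below the tab a stem 6 x 10 mm down to 100 mm; at the foot a blue box 30 (x) x 40 (y) x 32 mm.
- slot_top (a point): Top of the slot in the cartridge's flat white hanger, on the cartridge's axis, 90 mm above its underside, 97 mm straight below cartridge_tab; same axes. Hanger plate 6 (x) x 26 (y) mm, 32 to 100 mm up; the slot goes through it along x, 16 mm wide (y), 36 to 90 mm up, its top a shallow inverted V that rests on the hook's rod.
- cabinet: White dry cabinet, grey roof, fixed, 130 (x) x 190 (y) x 162 mm high, walls 6 mm, floor 4 mm; origin at the centre of its underside, front to its own -x, z up. Neither cartridge nor robot may touch it (the hook inside does not count).
- cabinet_mouth (a point): In the cabinet's front plane (x = -65 mm of the cabinet), centre of its opening, 155 mm up; cabinet's axes. Opening in the front 64 mm wide (y), from the floor up through the roof; goes on in the roof as a slot 46 mm wide (y) back to 115 mm behind the front, in which stem and plate stand while the tab stays above the roof. slot_top brought in at this height clears tip and rod at every hook setting.
- hook (a joint): Downward spring travel of the brass hook: 0 at rest, gives from 1.4 N, 0.005 m at 9 N, then rigid. Rod 6 mm thick in the cabinet's mid-plane y = 0, pointing to the opening (-x); at its root an orange collar 26 mm across; its end, 32 mm before the collar's face, turns up to 11 mm above the rod's axis. Height not measured: rod axis 110 to 138 mm above the worktop, fixed within a run.
- hook_slide (a joint): Backward (+x of the cabinet) spring travel of the same hook when pushed on its collar: 0 at rest, 1.5 N per mm, at most 0.005 m, then rigid. Depth not measured: at rest the collar's front face lies 79 to 91 mm behind the cabinet's front plane. Hung home, the middle of the hanger plate is 3 mm before that face.
- dropper_mid (a point): Dropper bottle, 29 mm diameter, 100 mm tall, loose on the worktop, a bystander; this point is 50 mm up.
- vial_mid (a point): Small white-capped vial, 28 mm diameter, 62 mm tall, loose on the worktop, a bystander; this point is 31 mm up.
Things that resemble listed ones, but are neither listed nor needed, are in the scene too. There is more than one size of the cabinet; the job needs the larger.

How it is judged:
On the way:
1. the hanger is threaded on the hook, close to the collar (within about 6 mm), and the hook bears at least 0.8 N while the cartridge is still held (x of slot_top in the frame of hook between -0.0095 and 0.004 m and y of slot_top in the frame of hook between -0.006 and 0.006 m and z of slot_top in the frame of hook between -0.001 and 0.008 m and contact force between cartridge and hook above 0.8 N and contact force between the fingers and cartridge above 1 N), for 0.15 s.
At the end, for the whole second after the job is handed in: The cartridge hangs from the hook's rod by the top of its slot, the plate within about 6 mm of the collar, upright within 0.15 rad, at rest, carried by the hook, touching neither the cabinet nor the robot (x of slot_top in the frame of hook between -0.0095 and 0.004 m and y of slot_top in the frame of hook between -0.006 and 0.006 m and z of slot_top in the frame of hook between -0.001 and 0.008 m and contact force between cartridge and hook above 0.4 N and angle between slot_top's own z axis and vertical below 0.15 rad and linear speed of cartridge below 0.03 m/s and contact force between cartridge and cabinet below 0.2 N).
It fails at once if cartridge, fingers or arm touch the cabinet (more than 0.5 N) (contact force between any of cartridge, the fingers, the arm and cabinet above 0.5 N).
It fails at once if the hook takes more than 15 N (contact force between any of cartridge, the fingers and hook above 15 N).
It fails at once if a bystander bottle is moved by more than 30 mm or knocked over (distance of any of dropper_mid, vial_mid from where it was at the start of the episode above 0.03 m or angle between any of dropper_mid, vial_mid's own z axis and vertical above 0.5 rad).
It also fails if it takes over 64 s, if anything falls off the work surface, if the arm or the gripper's body presses on something with over 40 N, if the wrist force passes 120 N, or if a joint passes its speed limit or range.

## Working session

There is one attempt and no reset: what is moved stays moved. The work goes in short steps, Python scripts to look and compute and a tool call to move; the robot and the scene stay as the last step left them, time stands still between calls to the robot, and variables do not carry over. Pictures are saved under pics/ and viewed, and the job is handed in when it is done.

Besides the shell and the picture viewer there is one more tool, called as name(argument=value, ...), one argument or row to a line, values as JSON. arm_command: Moves the arm, as the interface text tells. Its arguments: {"type":"object","properties":{"motion":{"type":"array","items":{"type":"array"}},"force":{"type":"number"}},"required":["motion"]}

```bash
mkdir -p pics; ls; cat > h.py <<'E'
import numpy as np, cv2
from scipy.spatial.transform import Rotation as R
from bench import ctrl, optics, models
def K(m): 
    f=200/np.tan(np.radians(m['fovy'])/2); return f,m['cx'],m['cy']
def cam2world(name,P,st=None):
    m=optics.camera_model(name); P=np.atleast_2d(P)
    if 'mount' in m:
        st=st or ctrl.get_state()
        M=np.array(m['mount']); T=P@M[:3,:3].T+M[:3,3]
        return R.from_rotvec(st['tool_rot']).apply(T)+np.array(st['position'])
    Rm=R.from_rotvec(np.ravel(m['rvec'])).as_matrix(); return (P-np.ravel(m['tvec']))@Rm
def cloud(name,depth,st=None):
    m=optics.camera_model(name); f,cx,cy=K(m)
    v,u=np.mgrid[0:400,0:640]
    P=np.stack([(u-cx)/f*depth,(v-cy)/f*depth,depth],-1).reshape(-1,3)
    return cam2world(name,P,st).reshape(400,640,3)
E
python3 - <<'E'
from h import *
s=ctrl.get_state(); print({k:np.round(v,4).tolist() for k,v in s.items()})
for n in ['side','top','wrist']:
    st=ctrl.get_state(); im,d=optics.get_image(n); cv2.imwrite(f'pics/{n}0.png',im); np.savez(f'{n}0.npz',im=im,d=d)
    m=optics.camera_model(n); print(n,m)
    for t in ['cartridge_tab','cabinet','hook','dropper_mid','vial_mid']:
        r=models.search_frame(n,t)
        print(t,[(round(x['conf'],2),cam2world(n,x['location'],st)[0].round(3).tolist()) for x in r])
E
```

```text
pics
{'time': 0.0, 'joint_positions': [-0.6579, 0.3218, -0.0701, 1.4517, 0.0226, 1.3708, -0.0569], 'qd': [0.0003, -0.0001, -0.0008, -0.0002, 0.0007, 0.0006, -0.0015], 'joint_torque': [-0.0007, -49.1291, -0.4042, -31.2524, -0.0641, 0.0437, 0.0002], 'position': [0.5083, 0.4043, 0.2355], 'tool_rot': [-1.3644, -2.829, 0.0028], 'ft_force': [0.4109, 0.1527, 0.8011], 'torque': [-0.0429, 0.018, -0.0306], 'grip_width': 1.0007}
side {'fovy': 45.07556074105396, 'cx': 310.23932058707936, 'cy': 198.01877888581018, 'rvec': array([ 1.51074346, -1.61039915,  0.95484021]), 'tvec': array([0.07074043, 0.39000417, 0.88051845])}
cartridge_tab [(0.94, [0.499, -0.297, 0.081])]
cabinet [(0.95, [0.583, 0.079, 0.097]), (0.79, [0.425, 0.418, 0.066]), (0.69, [0.495, 0.278, 0.051])]
hook []
dropper_mid [(0.6, [0.492, 0.278, 0.052]), (0.37, [0.584, 0.077, 0.094])]
vial_mid [(0.77, [0.674, 0.317, 0.035])]
top {'fovy': 52.61892648734293, 'cx': 313.1690484285565, 'cy': 198.9423466218931, 'rvec': array([ 2.15120295, -2.09271009,  0.20127729]), 'tvec': array([0.03663776, 0.57116749, 1.11198097])}
cartridge_tab [(0.74, [0.499, -0.295, 0.045])]
cabinet [(0.68, [0.452, 0.362, 0.104]), (0.59, [0.635, -0.004, 0.165])]
hook []
dropper_mid []
vial_mid []
wrist {'fovy': 64.11116569676534, 'cx': 317.5697460545628, 'cy': 196.8370751938249, 'mount': array([[-1.82147685e-04, -9.60669230e-01, -2.77695151e-01,
         7.64678254e-02],
       [ 9.99999933e-01, -8.70491830e-05, -3.54785456e-04,
         3.04356865e-05],
       [ 3.16658335e-04, -2.77695197e-01,  9.60669182e-01,
        -1.48616127e-01],
       [ 0.00000000e+00,  0.00000000e+00,  0.00000000e+00,
         1.00000000e+00]])}
cartridge_tab []
cabinet [(0.78, [0.45, 0.401, 0.113])]
hook []
dropper_mid [(0.67, [0.5, 0.294, 0.05]), (0.63, [0.677, 0.32, 0.048])]
vial_mid [(0.92, [0.678, 0.323, 0.043])]
```

View pics/side0.png

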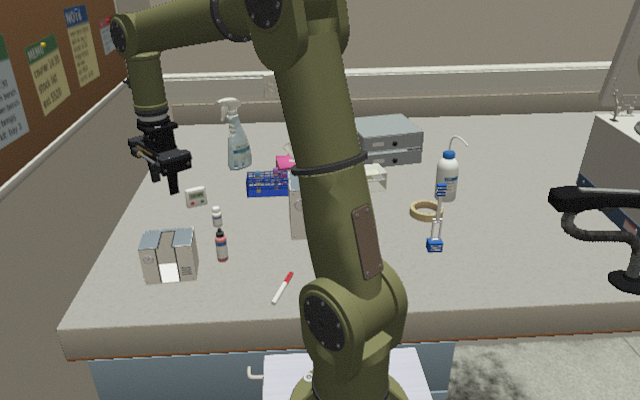

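View pics/top0.png

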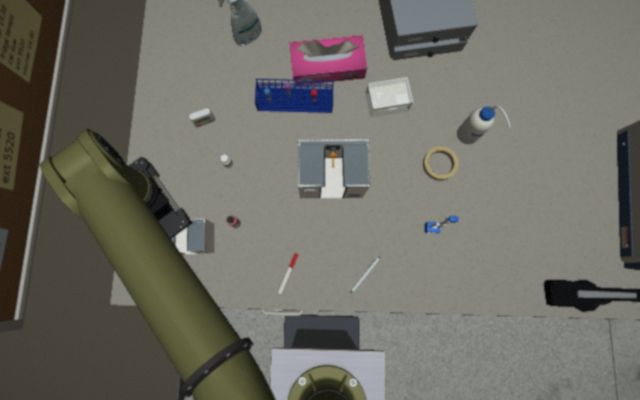

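View pics/wrist0.png

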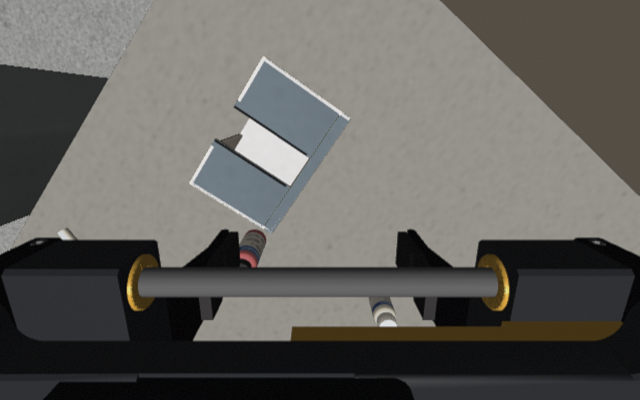

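The side view shows the cartridge at about (437,215). The top view shows the large cabinet at (334,168), opening toward the robot, with the orange collar inside it. The smaller look-alike cabinet is at (190,236). Next I'll measure poses from the depth images.

```bash
python3 - <<'E'
from h import *
z=np.load('top0.npz'); im,d=z['im'],z['d']; C=cloud('top',d); np.save('topC.npy',C)
print('table z', np.median(C[250:280,330:340,2]), np.median(C[150:200,390:420,2]))
m=(C[...,2]>0.145)&(C[...,2]<0.18)&(abs(C[...,1])<0.13)&(C[...,0]>0.5)&(C[...,0]<0.75)
P=C[m]; print(len(P),P.min(0),P.max(0),np.median(P[:,2]))
r=cv2.minAreaRect(P[:,:2].astype(np.float32)); print(r)
# edges of roof: per row in v, leftmost / rightmost y
for name in ['side','top']:
    z=np.load(f'{name}0.npz'); D=cloud(name,z['d']); hsv=cv2.cvtColor(z['im'],cv2.COLOR_BGR2HSV)
    b=(hsv[...,0]>100)&(hsv[...,0]<125)&(hsv[...,1]>130)&(abs(D[...,0]-.5)<.1)&(abs(D[...,1]+.3)<.08)&(z['d']>0)
    Q=D[b]; 
    for lo,hi in [(0.002,.036),(.165,.215)]:
        q=Q[(Q[:,2]>lo)&(Q[:,2]<hi)]
        if len(q)>3: print(name,lo,len(q),q.min(0).round(4),q.max(0).round(4),np.median(q,0).round(4),cv2.minAreaRect(q[:,:2].astype(np.float32)))
im=np.load('top0.npz')['im']; cv2.imwrite('pics/topz.png',np.hstack([cv2.resize(im[130:210,290:380],None,fx=4.4,fy=4.4,interpolation=cv2.INTER_CUBIC),cv2.resize(im[200:280,420:510],None,fx=4.4,fy=4.4,interpolation=cv2.INTER_CUBIC)]))
E
```

```text
table z -8.030598009305868e-05 0.00017847240099052783
2746 [ 0.58280644 -0.09431524  0.14508274] [0.71792005 0.09716928 0.16831916] 0.16175558788400995
((0.6504690051078796, 0.0002743154764175415), (0.13174942135810852, 0.19002807140350342), 1.9234037399291992)
side 0.002 107 [ 0.482  -0.3156  0.0031] [ 0.5149 -0.2782  0.0352] [ 0.4912 -0.2893  0.0296] ((0.49756017327308655, -0.2972016930580139), (0.03754813224077225, 0.032560091465711594), 86.47178649902344)
side 0.165 52 [ 0.4904 -0.3088  0.1742] [ 0.5101 -0.2874  0.2065] [ 0.4966 -0.2961  0.2007] ((0.49766290187835693, -0.2956986725330353), (0.02305816113948822, 0.016051242128014565), 62.34574508666992)
top 0.002 78 [ 0.4888 -0.3145  0.0194] [ 0.5157 -0.2786  0.035 ] [ 0.4956 -0.2881  0.0324] ((0.5018178224563599, -0.2969985008239746), (0.03569943457841873, 0.02689693309366703), 86.93165588378906)
top 0.165 40 [ 0.4959 -0.3071  0.1949] [ 0.5057 -0.2868  0.2082] [ 0.5001 -0.2968  0.2043] ((0.5007396936416626, -0.2969627380371094), (0.009728322736918926, 0.020107271149754524), 1.8975979089736938)
```

View pics/topz.png

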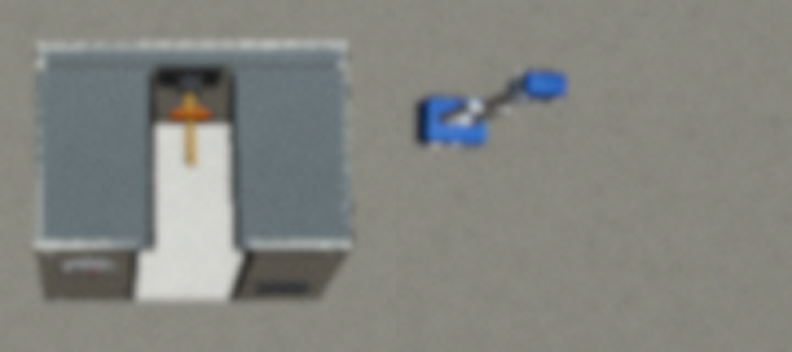

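```bash
cat >> h.py <<'E'
def plan(target,yaw_deg,n,cur=None,claw=0.0):
    """rows taking the tool from measured (or given) pose to target; yaw = world angle of tool y, tool down"""
    s=ctrl.get_state()
    p=np.array(s['position']); r=R.from_rotvec(s['tool_rot'])
    c,sn=np.cos(np.radians(yaw_deg)),np.sin(np.radians(yaw_deg))
    G=R.from_matrix(np.array([[-sn,c,0],[c,sn,0],[0,0,-1]]).T)
    G=R.from_matrix(np.column_stack([[-sn,c,0],[c,sn,0],[0,0,-1]]))
    rv=(r.inv()*G).as_rotvec()
    step=R.from_rotvec(rv/n); dp=(np.array(target)-p)/n
    rows=[]
    for i in range(n):
        rows.append([np.round(r.inv().apply(dp)*1000,1).tolist(),np.round(np.degrees(rv/n),2).tolist(),claw]); r=r*step
    for a in range(0,n,8): print(str(rows[a:a+8]))
    return rows
E
python3 - <<'E'
from h import *
plan([0.60,0.03,0.36],0,14)
C=np.load('topC.npy'); im=np.load('top0.npz')['im']; 
for v in range(140,172,2): print(v,[tuple((C[v,u]*1000).round().astype(int).tolist()) for u in (331,332,333,334,335)])
E
```

```text
[[[-25.0, -11.6, -8.8], [0.0, 0.0, 2.75], 0.0], [[-25.5, -10.3, -8.8], [0.0, 0.0, 2.75], 0.0], [[-26.0, -9.1, -8.8], [0.0, 0.0, 2.75], 0.0], [[-26.4, -7.8, -8.8], [0.0, 0.0, 2.75], 0.0], [[-26.7, -6.6, -8.8], [0.0, 0.0, 2.75], 0.0], [[-27.0, -5.3, -8.8], [0.0, 0.0, 2.75], 0.0], [[-27.3, -4.0, -8.8], [0.0, 0.0, 2.75], 0.0], [[-27.4, -2.7, -8.8], [0.0, 0.0, 2.75], 0.0]]
[[[-27.5, -1.3, -8.8], [0.0, 0.0, 2.75], 0.0], [[-27.5, -0.0, -8.8], [0.0, 0.0, 2.75], 0.0], [[-27.5, 1.3, -8.8], [0.0, 0.0, 2.75], 0.0], [[-27.4, 2.6, -8.8], [0.0, 0.0, 2.75], 0.0], [[-27.3, 3.9, -8.8], [0.0, 0.0, 2.75], 0.0], [[-27.0, 5.2, -8.8], [0.0, 0.0, 2.75], 0.0]]
140 [(712, 9, 162), (712, 6, 161), (712, 3, 162), (711, 1, 164), (713, -2, 159)]
142 [(705, 9, 165), (706, 6, 162), (705, 3, 165), (708, 0, 159), (705, -2, 165)]
144 [(701, 8, 160), (701, 6, 160), (702, 3, 158), (701, 0, 160), (702, -2, 160)]
146 [(701, 8, 144), (702, 5, 141), (702, 2, 142), (702, -1, 140), (704, -4, 136)]
148 [(697, 7, 138), (696, 5, 141), (697, 2, 139), (696, -1, 144), (698, -4, 137)]
150 [(691, 7, 141), (691, 4, 138), (692, 2, 137), (692, -1, 138), (691, -4, 140)]
152 [(710, 4, 60), (687, 4, 136), (686, 2, 138), (687, -1, 135), (710, -8, 61)]
154 [(679, 7, 143), (677, 5, 147), (678, 2, 146), (679, -1, 144), (678, -4, 145)]
156 [(674, 7, 139), (674, 4, 138), (675, 1, 138), (675, -1, 136), (675, -4, 139)]
158 [(709, 1, 4), (670, 4, 134), (670, 1, 136), (670, -2, 135), (710, -11, 2)]
160 [(702, 1, 7), (664, 4, 136), (663, 1, 138), (664, -2, 135), (702, -11, 7)]
162 [(696, 1, 4), (659, 4, 133), (657, 1, 140), (659, -2, 135), (696, -11, 6)]
164 [(690, 1, 2), (653, 3, 133), (653, 1, 133), (653, -2, 136), (690, -11, 3)]
166 [(683, 1, 5), (684, -2, 4), (644, 1, 145), (644, -1, 148), (683, -11, 6)]
168 [(677, 1, 4), (676, -2, 10), (676, -5, 10), (677, -8, 7), (678, -12, 3)]
170 [(671, 1, 5), (671, -2, 5), (671, -6, 3), (671, -9, 4), (672, -12, 2)]
```

arm_command(
  motion=[
    [[-25,-11.6,-9],[0,0,2.75],0],
    [[-25.5,-10.3,-9],[0,0,2.75],0],
    [[-26,-9,-9],[0,0,2.75],0],
    [[-26.4,-7.8,-9],[0,0,2.75],0],
    [[-26.7,-6.6,-9],[0,0,2.75],0],
    [[-27,-5.3,-9],[0,0,2.75],0],
    [[-27.3,-4,-9],[0,0,2.75],0],
    [[-27.4,-2.7,-9],[0,0,2.75],0],
  ],
)

```text
time: 1.57
position: [0.561, 0.1894, 0.3092]
tool_rot: [1.882, 2.515, 0.001]
ft_force: [0.9, -0.1, -0.5]
grip_width: 1.004
```

arm_command(
  motion=[
    [[-27.5,-1.3,-9],[0,0,2.75],0],
    [[-27.5,0,-9],[0,0,2.75],0],
    [[-27.5,1.3,-9],[0,0,2.75],0],
    [[-27.4,2.6,-9],[0,0,2.75],0],
    [[-27.3,4,-9],[0,0,2.75],0],
    [[-27,5.2,-9],[0,0,2.75],0],
    [[0,0,0],[0,0,0],0],
    [[0,0,0],[0,0,0],0],
  ],
)

```text
time: 2.23
position: [0.6006, 0.0278, 0.3633]
tool_rot: [2.225, 2.216, 0.001]
ft_force: [-0.0, 1.2, -1.1]
grip_width: 1.001
```

```bash
python3 - <<'E'
from h import *
st=ctrl.get_state(); print({k:np.round(st[k],4).tolist() for k in ('time','position','tool_rot','ft_force','joint_positions')})
im,d=optics.get_image('wrist'); cv2.imwrite('pics/w1.png',im); np.savez('w1.npz',im=im,d=d,C=cloud('wrist',d,st))
st2=ctrl.get_state(); print(st2['position'])
E
```

```text
{'time': 2.2333, 'position': [0.6006, 0.0278, 0.3633], 'tool_rot': [2.225, 2.216, 0.0014], 'ft_force': [-0.0342, 1.2268, -1.1027], 'joint_positions': [-0.2849, 0.1856, 0.2318, 1.3739, -0.042, 1.5854, -0.0617]}
[0.60014294 0.03002116 0.36270121]
```

View pics/w1.png

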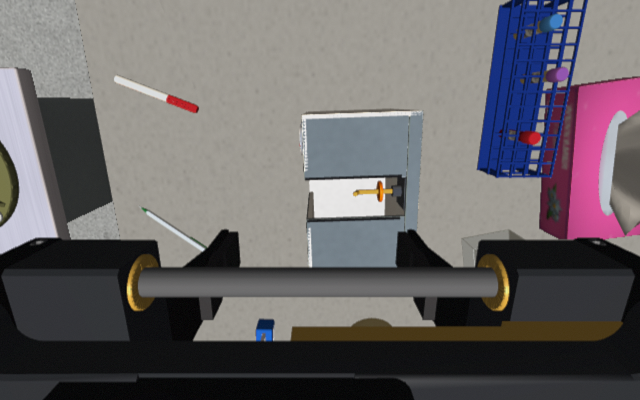

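The wrist view shows the large cabinet with its opening to the left (the robot side). The brass rod runs from about (355,192) to (375,191) and the collar is at (381,190). I'll measure these from depth and colour.

```bash
python3 - <<'E'
from h import *
z=np.load('w1.npz'); im,C=z['im'],z['C']; hsv=cv2.cvtColor(im,cv2.COLOR_BGR2HSV)
# roof
m=(abs(C[...,2]-.162)<.008)&(C[...,0]>.55)&(C[...,0]<.75)&(C[...,1]>-.12)&(C[...,1]<.13); m[232:]=0
P=C[m]; print('roof z',np.median(P[:,2]), P.min(0),P.max(0))
# front edge: per row min x ; slot edges per column
L=np.array([(C[v][m[v]][:,1].mean() if 0 else C[v,np.where(m[v])[0][0],1], C[v,np.where(m[v])[0][0],0], C[v,np.where(m[v])[0][-1],0]) for v in range(118,228) if m[v].sum()>60])
print('front fit',np.polyfit(L[:,0],L[:,1],1),np.median(L[:,1]),'back',np.polyfit(L[:,0],L[:,2],1))
E1=[];E2=[]
for u in range(318,395):
    col=m[:,u]; c=C[:,u]
    a=np.where(col[130:195])[0]; b=np.where(col[195:232])[0]
    t=np.where(col[:130])[0]
    E1.append((c[130+a[-1],0],c[130+a[-1],1])); E2.append((c[195+b[0],0],c[195+b[0],1]))
E1=np.array(E1);E2=np.array(E2)
f1=np.polyfit(E1[:,0],E1[:,1],1); f2=np.polyfit(E2[:,0],E2[:,1],1); print('slot',f1,f2,np.median(E1[:,1]),np.median(E2[:,1]))
T=[]
for u in range(312,405):
    t=np.where(m[:,u])[0][0]; T.append(C[t,u,:2])
T=np.array(T); print('y+ edge',np.polyfit(T[:,0],T[:,1],1),np.median(T[:,1]))
h=(hsv[...,0]<30)&(hsv[...,1]>120)&(C[...,2]>.09)&(C[...,2]<.16); h[:,:340]=0;h[:,420:]=0; h[:170]=0; h[215:]=0
for u in range(350,405):
    q=C[:,u][h[:,u]]
    if len(q): print(u,len(q),np.median(q,0).round(4),q[:,2].max().round(4),np.where(h[:,u])[0][[0,-1]])
cv2.imwrite('pics/w1z.png',cv2.resize(im[100:240,290:430],None,fx=4.2,fy=4.2,interpolation=cv2.INTER_CUBIC))
E
```

```text
roof z 0.1623791694518607 [ 0.58318724 -0.0397161   0.15413906] [0.7163732  0.09812949 0.16578323]
front fit [-0.06670011  0.58877743] 0.5847471520538213 back [-0.02792639  0.71484034]
slot [0.03158975 0.00520001] [ 0.03169521 -0.0419624 ] 0.025430030191996075 -0.021484855968245037
y+ edge [0.02941717 0.07717507] 0.09625749335627672
353 2 [0.6429 0.0017 0.144 ] 0.1444 [193 194]
354 4 [0.6441 0.002  0.1444] 0.1456 [192 195]
355 4 [0.6452 0.0021 0.1449] 0.146 [192 195]
356 4 [0.6465 0.002  0.1445] 0.1451 [191 195]
357 4 [0.6478 0.0026 0.1428] 0.1441 [191 194]
358 3 [0.6494 0.0027 0.1403] 0.1411 [191 193]
359 4 [0.6511 0.0019 0.1359] 0.1368 [190 193]
360 4 [0.6523 0.0023 0.1363] 0.1381 [190 193]
361 4 [0.6535 0.0022 0.1365] 0.1374 [190 193]
362 4 [0.6547 0.0022 0.1365] 0.1374 [190 193]
363 4 [0.656  0.0019 0.1359] 0.1365 [190 193]
364 4 [0.6571 0.0022 0.1364] 0.1372 [190 193]
365 4 [0.6585 0.0019 0.136 ] 0.1364 [190 193]
366 4 [0.6596 0.0021 0.1363] 0.1372 [190 193]
367 4 [0.6608 0.0021 0.1367] 0.1371 [190 193]
368 4 [0.6621 0.0021 0.1362] 0.1371 [190 193]
369 4 [0.6632 0.002  0.1367] 0
[... 377 characters left out ...]
 194]
378 18 [0.6741 0.0033 0.1363] 0.1383 [182 199]
379 20 [0.6742 0.004  0.1428] 0.1451 [182 201]
380 20 [0.6749 0.0045 0.1452] 0.1468 [182 201]
381 18 [0.676  0.0045 0.145 ] 0.1479 [183 200]
382 15 [0.6772 0.004  0.1455] 0.1471 [185 199]
383 4 [0.6803 0.0035 0.136 ] 0.1381 [189 192]
384 4 [0.6815 0.0032 0.1364] 0.1367 [189 192]
385 4 [0.6827 0.0033 0.1362] 0.1371 [189 192]
386 4 [0.6839 0.0033 0.1364] 0.1371 [189 192]
387 4 [0.685  0.0035 0.137 ] 0.1382 [189 192]
388 4 [0.6863 0.0032 0.1365] 0.1366 [189 192]
389 4 [0.6874 0.0034 0.1372] 0.1382 [189 192]
390 4 [0.6886 0.0035 0.1372] 0.1381 [189 192]
391 6 [0.69   0.0033 0.1365] 0.1372 [188 193]
392 5 [0.6912 0.0028 0.1365] 0.1373 [189 193]
```

View pics/w1z.png

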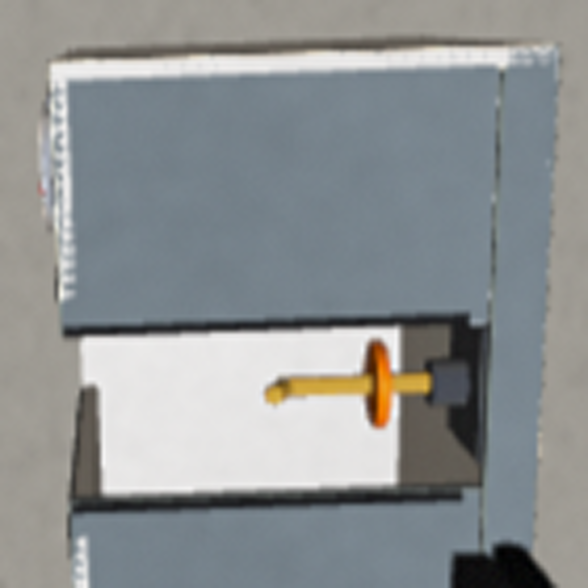

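arm_command(
  motion=[
    [[-27,-8.3,2],[0,0,0],0],
    [[-27,-8.3,2],[0,0,0],0],
    [[-27,-8.3,2],[0,0,0],0],
    [[-27,-8.3,2],[0,0,0],0],
    [[-27,-8.3,2],[0,0,0],0],
    [[-27,-8.3,2],[0,0,0],0],
    [[-27,-8.3,2],[0,0,0],0],
    [[-27,-8.3,2],[0,0,0],0],
  ],
)

```text
time: 2.95
position: [0.5335, -0.1848, 0.3461]
tool_rot: [-2.217, -2.225, -0.001]
ft_force: [0.2, -0.8, -0.5]
grip_width: 1.0
```

arm_command(
  motion=[
    [[-27,-8.3,2],[0,0,0],0],
    [[-27,-8.3,2],[0,0,0],0],
    [[-27,-8.3,2],[0,0,0],0],
    [[-27,-8.3,2],[0,0,0],0],
    [[0,0,0],[0,0,0],0],
    [[0,0,0],[0,0,0],0],
    [[0,0,0],[0,0,0],0],
  ],
)

```text
time: 3.53
position: [0.5014, -0.2918, 0.3382]
tool_rot: [-2.218, -2.224, -0.002]
ft_force: [-1.0, 0.7, 0.1]
grip_width: 1.004
```

```bash
python3 - <<'E'
from h import *
st=ctrl.get_state(); print({k:np.round(st[k],4).tolist() for k in ('time','position','tool_rot','ft_force','joint_positions')})
im,d=optics.get_image('wrist'); cv2.imwrite('pics/w2.png',im); C=cloud('wrist',d,st); np.savez('w2.npz',im=im,d=d,C=C)
hsv=cv2.cvtColor(im,cv2.COLOR_BGR2HSV)
b=(hsv[...,0]>100)&(hsv[...,0]<125)&(hsv[...,1]>130)&(abs(C[...,0]-.5)<.06)&(abs(C[...,1]+.3)<.06)
for lo,hi in [(0.028,.036),(.2,.208),(.165,.21)]:
    q=C[b&(C[...,2]>lo)&(C[...,2]<hi)]
    if len(q)>3: print(lo,len(q),q.min(0).round(4),q.max(0).round(4),np.median(q,0).round(4),cv2.minAreaRect((q[:,:2]*1000).astype(np.float32)))
E
```

```text
{'time': 3.5333, 'position': [0.5014, -0.2918, 0.3382], 'tool_rot': [-2.2176, -2.2238, -0.0016], 'ft_force': [-0.9539, 0.6791, 0.1208], 'joint_positions': [0.0687, 0.1457, 0.4709, 1.4802, -0.0672, 1.5322, 0.5407]}
0.028 434 [ 0.4887 -0.3185  0.0289] [ 0.5175 -0.2785  0.0348] [ 0.501  -0.2958  0.0322] ((503.05975341796875, -298.4779357910156), (39.842185974121094, 28.639911651611328), 89.50682067871094)
0.2 324 [ 0.496  -0.3093  0.2009] [ 0.5091 -0.2868  0.2063] [ 0.5025 -0.2974  0.2042] ((502.78961181640625, -298.21319580078125), (22.492490768432617, 12.968405723571777), 87.78279876708984)
0.165 325 [ 0.496  -0.3093  0.1767] [ 0.5091 -0.2863  0.2063] [ 0.5025 -0.2974  0.2042] ((502.52154541015625, -297.8011779785156), (13.054530143737793, 22.944894790649414), 0.03651534020900726)
```

View pics/w2.png

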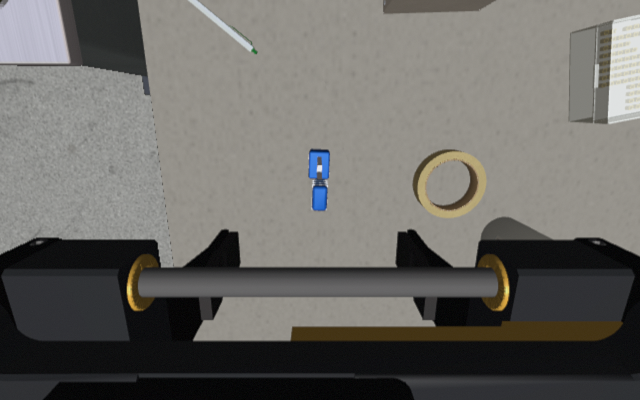

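```bash
python3 - <<'E'
from h import *
st=ctrl.get_state(); print({k:np.round(st[k],4).tolist() for k in ('time','position','tool_rot','ft_force')})
plan([0.5025,-0.298,0.184],0,6)
E
```

```text
{'time': 3.5833, 'position': [0.5017, -0.2914, 0.3382], 'tool_rot': [-2.2166, -2.2251, -0.0016], 'ft_force': [0.9107, 0.1532, -0.3536]}
[[[-1.1, 0.1, 25.7], [0.0, -0.01, 0.04], 0.0], [[-1.1, 0.1, 25.7], [0.0, -0.01, 0.04], 0.0], [[-1.1, 0.1, 25.7], [0.0, -0.01, 0.04], 0.0], [[-1.1, 0.1, 25.7], [0.0, -0.01, 0.04], 0.0], [[-1.1, 0.1, 25.7], [0.0, -0.01, 0.04], 0.0], [[-1.1, 0.1, 25.7], [0.0, -0.01, 0.04], 0.0]]
```

arm_command(
  motion=[
    [[-2.2,0.3,25],[0,0,0],0],
    [[-2.2,0.3,25],[0,0,0],0],
    [[-2.2,0.2,25],[0,0,0],0],
    [[0,0,25],[0,0,0],0],
    [[0,0,20],[0,0,0],0],
    [[0,0,0],[0,0,0],0],
    [[0,0,0],[0,0,0],0],
  ],
)

```text
time: 4.17
position: [0.5017, -0.2984, 0.2179]
tool_rot: [-2.217, -2.223, 0.0]
ft_force: [0.2, 0.2, 1.0]
grip_width: 1.0
```

```bash
python3 - <<'E'
from h import *
st=ctrl.get_state(); print({k:np.round(st[k],4).tolist() for k in ('time','position','tool_rot','ft_force')})
im,d=optics.get_image('wrist'); cv2.imwrite('pics/w3.png',im); C=cloud('wrist',d,st)
hsv=cv2.cvtColor(im,cv2.COLOR_BGR2HSV)
b=(hsv[...,0]>100)&(hsv[...,0]<125)&(hsv[...,1]>130)&(abs(C[...,0]-.5)<.06)&(abs(C[...,1]+.3)<.06)
for lo,hi in [(.2,.208)]:
    q=C[b&(C[...,2]>lo)&(C[...,2]<hi)]
    print(lo,len(q),q.min(0).round(4),q.max(0).round(4),np.median(q,0).round(4),cv2.minAreaRect((q[:,:2]*1000).astype(np.float32)))
E
```

```text
{'time': 4.1667, 'position': [0.5017, -0.2984, 0.2179], 'tool_rot': [-2.2167, -2.2232, 0.0004], 'ft_force': [0.1936, 0.1928, 0.9757]}
0.2 929 [ 0.4525 -0.3099  0.2   ] [ 0.5095 -0.286   0.2079] [ 0.5028 -0.2969  0.2041] ((481.1788024902344, -298.3395690917969), (56.83714294433594, 23.84225082397461), 1.2076165676116943)
```

View pics/w3.png

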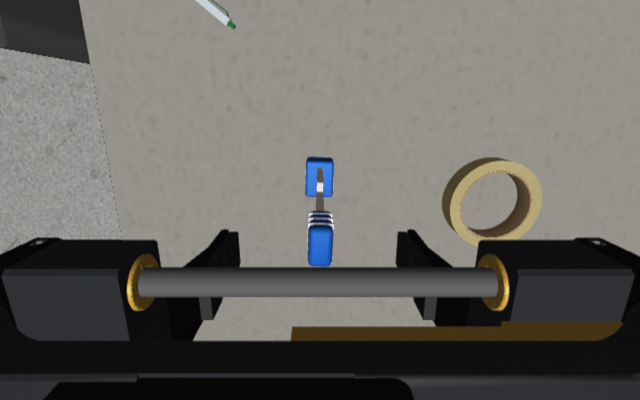

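The tab is centred between the jaws, columns 308–333 of the picture. I'll lower the last 34 mm and close.

arm_command(
  motion=[
    [[0.3,0.8,20],[0,0,0],0],
    [[0,0,14],[0,0,0],0],
    [[0,0,0],[0,0,0],0],
    [[0,0,0],[0,0,0],0.5],
    [[0,0,0],[0,0,0],0.7],
    [[0,0,0],[0,0,0],0.85],
    [[0,0,0],[0,0,0],1],
    [[0,0,0],[0,0,0],1],
  ],
  force=20,
)

```text
time: 4.88
position: [0.5026, -0.3003, 0.1855]
tool_rot: [2.22, 2.221, 0.001]
ft_force: [-0.3, -1.6, -0.4]
grip_width: 0.707
```

arm_command(
  motion=[
    [[0,0,0],[0,0,0],1],
    [[0,0,0],[0,0,0],1],
    [[0,0,0],[0,0,0],1],
    [[0,0,0],[0,0,0],1],
  ],
  force=25,
)

```text
time: 5.22
position: [0.5021, -0.3001, 0.1846]
tool_rot: [-2.221, -2.221, -0.0]
ft_force: [-0.0, -0.4, 0.1]
grip_width: 0.405
```

```bash
python3 - <<'E'
from h import *
st=ctrl.get_state(); print({k:np.round(st[k],4).tolist() for k in ('time','position','tool_rot','ft_force','torque','grip_width')})
im,d=optics.get_image('wrist'); cv2.imwrite('pics/w4.png',im)
im,d=optics.get_image('side'); cv2.imwrite('pics/s4.png',cv2.resize(im[110:270,380:540],None,fx=3.5,fy=3.5,interpolation=cv2.INTER_CUBIC))
E
```

```text
{'time': 5.2167, 'position': [0.5021, -0.3001, 0.1846], 'tool_rot': [-2.2214, -2.2214, -0.0001], 'ft_force': [-0.0118, -0.4093, 0.1488], 'torque': [-0.0661, 0.0581, -0.0246], 'grip_width': 0.4046}
```

View pics/w4.png

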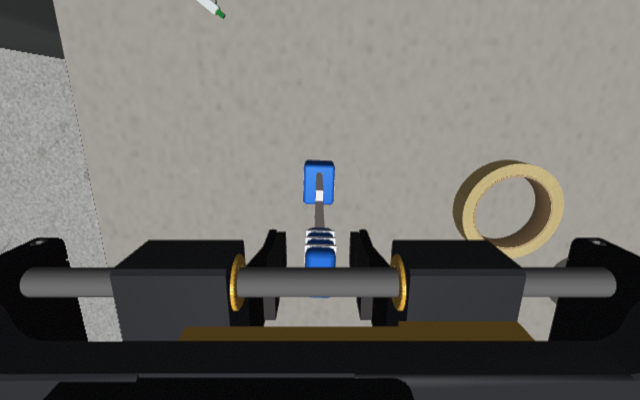

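View pics/s4.png

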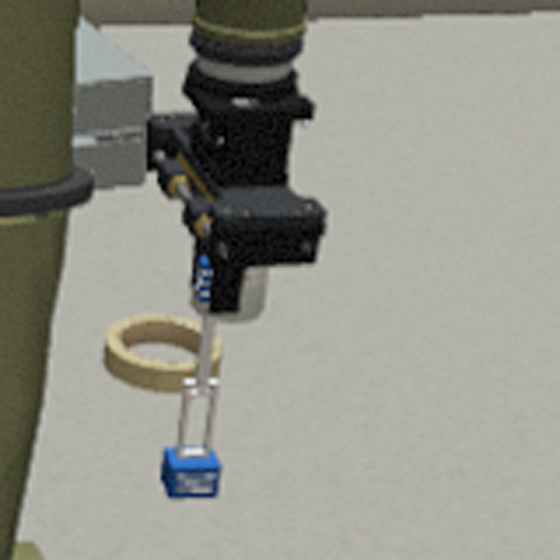

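The fingers are still closing evenly around the tab, with the cartridge upright between them. I'll keep closing.

arm_command(
  motion=[
    [[1,0,0],[0,0,0],1],
    [[1,0,0],[0,0,0],1],
    [[0,0,0],[0,0,0],1],
    [[0,0,0],[0,0,0],1],
    [[0,0,0],[0,0,0],1],
    [[0,0,0],[0,0,0],1],
    [[0,0,0],[0,0,0],1],
    [[0,0,0],[0,0,0],1],
  ],
  force=25,
)

```text
time: 5.98
position: [0.5021, -0.298, 0.1845]
tool_rot: [-2.221, -2.221, -0.0]
ft_force: [0.4, 0.6, 0.5]
grip_width: 0.16
```

```bash
python3 - <<'E'
from h import *
st=ctrl.get_state(); print({k:np.round(st[k],4).tolist() for k in ('time','position','tool_rot','ft_force','torque','grip_width')})
im,d=optics.get_image('wrist'); cv2.imwrite('pics/w5.png',im); C=cloud('wrist',d,st); np.savez('w5.npz',im=im,C=C)
E
```

```text
{'time': 5.9833, 'position': [0.5021, -0.298, 0.1845], 'tool_rot': [-2.2212, -2.2214, -0.0003], 'ft_force': [0.3711, 0.6214, 0.5018], 'torque': [0.1613, 0.0154, -0.0159], 'grip_width': 0.1603}
```

View pics/w5.png

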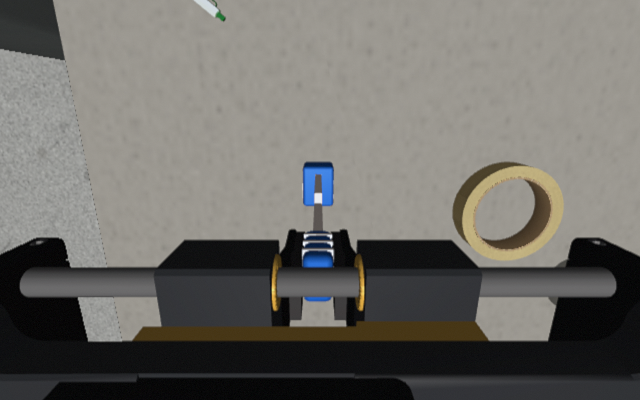

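arm_command(
  motion=[
    [[0,0,0],[0,0,0],1],
    [[0,0,-4],[0,0,0],1],
    [[0,0,-10],[0,0,0],1],
    [[0,0,-15],[0,0,0],1],
    [[0,0,-16],[0,0,0],1],
    [[0,0,-15],[0,0,0],1],
    [[0,0,-6],[0,0,0],1],
    [[0,0,0],[0,0,0],1],
  ],
  force=25,
)

```text
time: 6.7
position: [0.503, -0.2988, 0.253]
tool_rot: [2.219, 2.219, 0.002]
ft_force: [0.6, -0.5, -0.9]
grip_width: 0.157
```

arm_command(
  motion=[
    [[8,0,0],[0,0,0],1],
    [[15,1,0],[0,0,-0.3],1],
    [[20,2,0],[0,0,-0.3],1],
    [[20,2,0],[0,0,-0.3],1],
    [[20,2,0],[0,0,-0.3],1],
    [[20,2,0],[0,0,-0.3],1],
    [[20,2,0],[0,0,-0.3],1],
    [[20,2,0],[0,0,0],1],
  ],
)

```text
time: 7.37
position: [0.5121, -0.153, 0.2492]
tool_rot: [-2.184, -2.256, 0.002]
ft_force: [0.5, 0.3, -1.2]
grip_width: 0.161
```

arm_command(
  motion=[
    [[20,2,0],[0,0,0],1],
    [[20,2,0],[0,0,0],1],
    [[20,2,0],[0,0,0],1],
    [[20,2,0],[0,0,0],1],
    [[20,2,0],[0,0,0],1],
    [[20,2,0],[0,0,0],1],
    [[20,2,0],[0,0,0],1],
    [[10,2,0],[0,0,0],1],
  ],
)

```text
time: 8.03
position: [0.5232, -0.0007, 0.2493]
tool_rot: [-2.18, -2.258, 0.001]
ft_force: [-0.3, 0.3, -1.3]
grip_width: 0.161
```

arm_command(
  motion=[
    [[3,1,0],[0,0,0],1],
    [[0,0,0],[0,0,0],1],
    [[0,0,0],[0,0,0],1],
    [[0,0,0],[0,0,0],1],
  ],
)

```text
time: 8.37
position: [0.525, -0.0031, 0.2504]
tool_rot: [2.189, 2.253, -0.001]
ft_force: [-0.3, -0.2, -0.8]
grip_width: 0.162
```

```bash
python3 - <<'E'
from h import *
st=ctrl.get_state(); print({k:np.round(st[k],4).tolist() for k in ('time','position','tool_rot','ft_force','torque','grip_width')})
im,d=optics.get_image('wrist'); cv2.imwrite('pics/w6.png',im); C=cloud('wrist',d,st); np.savez('w6.npz',im=im,C=C,d=d)
im,d=optics.get_image('side'); cv2.imwrite('pics/s6.png',im); np.savez('s6.npz',im=im,C=cloud('side',d),d=d)
im,d=optics.get_image('top'); cv2.imwrite('pics/t6.png',im); np.savez('t6.npz',im=im,C=cloud('top',d),d=d)
E
```

```text
{'time': 8.3667, 'position': [0.525, -0.0031, 0.2504], 'tool_rot': [2.1886, 2.2533, -0.0011], 'ft_force': [-0.2871, -0.1806, -0.7851], 'torque': [-0.0317, 0.0311, -0.026], 'grip_width': 0.1619}
```

View pics/w6.png

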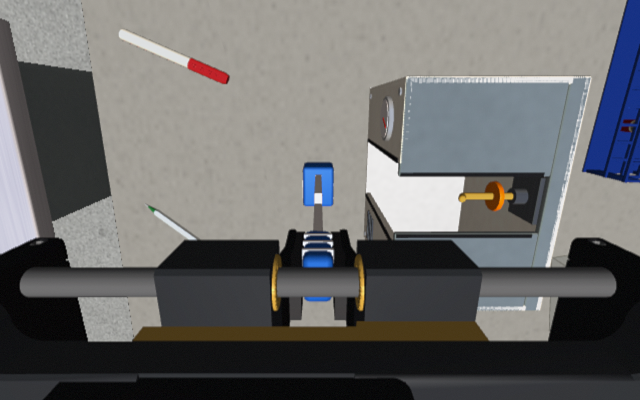

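View pics/s6.png

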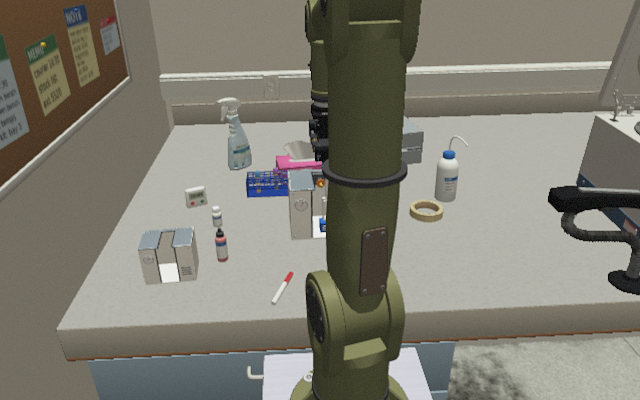

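View pics/t6.png

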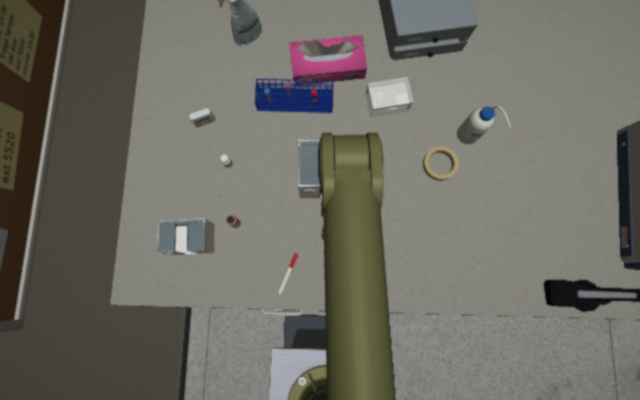

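The side and top views are blocked by the arm, but the wrist view is clear. The cartridge box is at (318,184), unchanged from before the lift, and the hook rod runs from (462,198) to (490,196). I'll now work out the offsets in the tool frame.

```bash
cat > meas.py <<'E'
from h import *
def tool(C,st): return R.from_rotvec(st['tool_rot']).inv().apply(C.reshape(-1,3)-np.array(st['position'])).reshape(C.shape)
def rep(f,st):
    z=np.load(f); im,C=z['im'],z['C']; T=tool(C,st)*1000; hsv=cv2.cvtColor(im,cv2.COLOR_BGR2HSV)
    b=(hsv[...,0]>100)&(hsv[...,0]<125)&(hsv[...,1]>130)
    b[:150]=0;b[215:]=0;b[:,:295]=0;b[:,345:]=0
    q=T[b]; zt=np.percentile(q[:,2],20); q=q[abs(q[:,2]-zt)<5]
    print('box top n',len(q),q.min(0).round(1),q.max(0).round(1),'ctr',((q.min(0)+q.max(0))/2).round(1),'rect',[np.round(a,1) for a in cv2.minAreaRect(q[:,:2].astype(np.float32))])
    o=(hsv[...,0]<30)&(hsv[...,1]>120)&(C[...,2]>.1)&(C[...,2]<.16)&(C[...,0]>.6)&(abs(C[...,1])<.05)
    return im,C,T,o
E
python3 - <<'E'
from meas import *
st=ctrl.get_state()
st=dict(st); print(st['position'],st['tool_rot'])
im,C,T,o=rep('w6.npz',st)
v,u=np.where(o); print(u.min(),u.max(),v.min(),v.max())
for c in range(u.min(),u.max()+1,3):
    q=C[:,c][o[:,c]]
    if len(q): print(c,len(q),q.mean(0).round(4),'span y',q[:,1].min().round(4),q[:,1].max().round(4),'zmax',q[:,2].max().round(4),'tool',T[:,c][o[:,c]].mean(0).round(1))
m=(abs(C[...,2]-.162)<.006)&(C[...,0]>.55)&(C[...,0]<.75)&(C[...,1]>-.12)&(C[...,1]<.13); m[238:]=0
a=[];b=[]
for c in range(410,530,4):
    k=np.where(m[:,c])[0]; k1=k[k<195]; k2=k[k>205]
    if len(k1): a.append(C[k1[-1],c,:2])
    if len(k2): b.append(C[k2[0],c,:2])
for x in (a,b):
    x=np.array(x); print(len(x), np.polyfit(x[:,0],x[:,1],1) if len(x) else '')
F=[]
for r in range(85,170,5):
    k=np.where(m[r])[0]; F.append(C[r,k[0],:2])
F=np.array(F); print('front',np.polyfit(F[:,1],F[:,0],1))
E
```

```text
[ 0.52504992 -0.00257339  0.25059678] [ 2.18820810e+00  2.25391946e+00 -1.31418536e-04]
box top n 921 [-20.4 -14.6 149.4] [ 19.2  13.9 156.5] ctr [ -0.6  -0.3 152.9] rect [array([-0.5, -0.4]), array([28.2, 39.7]), np.float64(89.4)]
459 513 181 210
459 4 [0.643  0.001  0.1425] span y -0.0003 0.0023 zmax 0.1427 tool [1.000e-01 1.180e+02 1.081e+02]
462 8 [0.6446 0.0024 0.1441] span y -0.0005 0.0044 zmax 0.1456 tool [  1.4 119.7 106.5]
465 7 [0.6484 0.0029 0.1411] span y 0.0014 0.0042 zmax 0.1451 tool [  1.9 123.4 109.5]
468 6 [0.6529 0.0023 0.137 ] span y -0.0001 0.0043 zmax 0.1381 tool [  1.1 127.9 113.7]
471 6 [0.6556 0.0023 0.1367] span y -0.0001 0.0046 zmax 0.1377 tool [  1.  130.6 113.9]
474 6 [0.6582 0.0023 0.1366] span y -0.0 0.0041 zmax 0.1374 tool [  1.  133.2 114. ]
477 6 [0.6608 0.0024 0.1366] span y 0.0001 0.0044 zmax 0.1376 tool [  1.  135.8 114. ]
480 6 [0.6636 0.0023 0.136 ] span y 0.0002 0.0045 zmax 0.1362 tool [  0.8 138.7 114.6]
483 6 [0.6659 0.0026 0.1366] span y 0.0004 0.0046 zmax 0.138 tool [  1.  140.9 114. ]
486 20 [0.6722 0.0008 0.1298] span y -0.0082 0.0079 zmax
[... 225 characters left out ...]

495 30 [0.6743 0.0037 0.1398] span y -0.009 0.015 zmax 0.1436 tool [  1.9 149.3 110.8]
498 28 [0.6746 0.0048 0.1434] span y -0.0077 0.015 zmax 0.1461 tool [  2.9 149.7 107.2]
501 22 [0.6759 0.0054 0.1454] span y -0.0039 0.0134 zmax 0.1481 tool [  3.5 151.  105.2]
504 6 [0.6822 0.0039 0.1392] span y 0.0007 0.0064 zmax 0.1472 tool [  1.9 157.2 111.4]
507 8 [0.6869 0.0029 0.1358] span y -0.0018 0.0061 zmax 0.1373 tool [  0.7 161.9 114.8]
510 8 [0.6894 0.003  0.1358] span y -0.0008 0.006 zmax 0.1377 tool [  0.8 164.5 114.8]
513 5 [0.6908 0.0032 0.1378] span y 0.0018 0.0048 zmax 0.139 tool [  0.9 165.9 112.9]
30 [0.03606404 0.00229433]
30 [ 0.02920317 -0.04033928]
front [-0.02512716  0.5855416 ]
```

arm_command(
  motion=[
    [[0.3,5,0],[0,0,0],1],
    [[0.2,12,0],[0,0,0],1],
    [[0.2,14,0],[0,0,0],1],
    [[0.1,14,0],[0,0,0],1],
    [[0,14,0],[0,0,0],1],
    [[0,14,0],[0,0,0],1],
    [[0,9,0],[0,0,0],1],
    [[0,3,0],[0,0,0],1],
  ],
)

```text
time: 9.18
position: [0.6112, 0.002, 0.2501]
tool_rot: [2.186, 2.256, -0.0]
ft_force: [-0.0, -0.1, -1.3]
grip_width: 0.158
```

arm_command(
  motion=[
    [[0,0,0],[0,0,0],1],
    [[0,0,0],[0,0,0],1],
    [[0,0,0],[0,0,0],1],
  ],
)

```text
time: 9.43
position: [0.6095, 0.0019, 0.2507]
tool_rot: [-2.186, -2.256, 0.0]
ft_force: [0.2, 0.3, -1.1]
grip_width: 0.16
```

```bash
python3 - <<'E'
from h import *
st=ctrl.get_state(); print({k:np.round(st[k],4).tolist() for k in ('time','position','tool_rot','ft_force','torque','grip_width')})
im,d=optics.get_image('wrist'); cv2.imwrite('pics/w7.png',im); C=cloud('wrist',d,st); np.savez('w7.npz',im=im,C=C,d=d)
cv2.imwrite('pics/w7z.png',cv2.resize(im[120:270,260:460],None,fx=3.5,fy=3.5,interpolation=cv2.INTER_CUBIC))
F=[]
for i in range(1): pass
E
```

```text
{'time': 9.4333, 'position': [0.6095, 0.0019, 0.2507], 'tool_rot': [-2.1863, -2.2556, 0.0003], 'ft_force': [0.1876, 0.3172, -1.0834], 'torque': [-0.0049, 0.0263, 0.0207], 'grip_width': 0.1598}
```

View pics/w7.png

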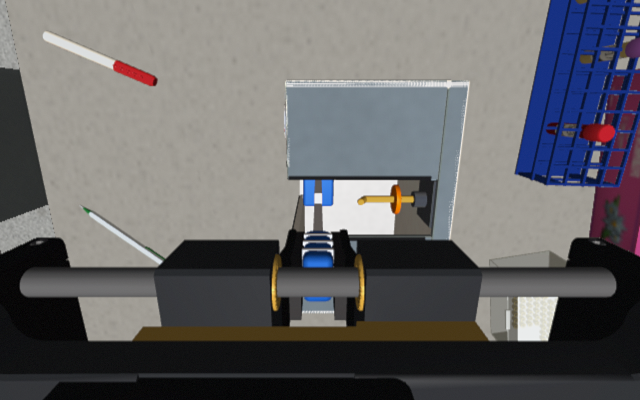

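View pics/w7z.png

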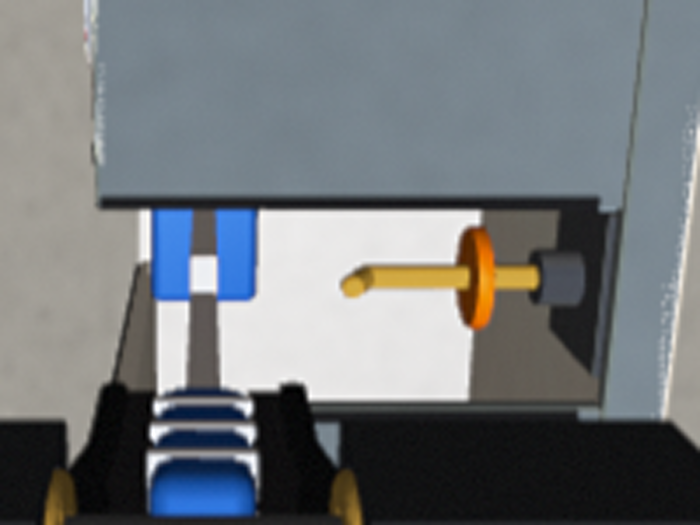

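The box is inside the opening and the hook tip is straight ahead at about (361,201). I'll check the lateral offset in the tool frame before threading.

```bash
python3 - <<'E'
from meas import *
st=ctrl.get_state(); print(st['position'])
z=np.load('w7.npz')
im,C,T,o=rep('w7.npz',st)
v,u=np.where(o)
for c in range(u.min(),u.max()+1,3):
    q=C[:,c][o[:,c]]; t=T[:,c][o[:,c]]
    if len(q): print(c,len(q),q.mean(0).round(4),'zmax',q[:,2].max().round(4),'tool',t.mean(0).round(1),t[:,0].min().round(1),t[:,0].max().round(1))
m=(abs(C[...,2]-.162)<.006)&(C[...,0]>.55)&(C[...,0]<.75)&(abs(C[...,1])<.13); m[238:]=0
a=[];b=[]
for c in range(340,425,4):
    k=np.where(m[:,c])[0]; k1=k[k<195]; k2=k[k>205]
    if len(k1): a.append(T[k1[-1],c,:2])
    if len(k2): b.append(T[k2[0],c,:2])
for x in (a,b):
    x=np.array(x); print(len(x), np.polyfit(x[:,1],x[:,0],1) if len(x) else '')
E
```

```text
[0.60951756 0.00197113 0.25079995]
box top n 551 [-19.6 -14.8 149.7] [  6.4  13.9 155.2] ctr [ -6.6  -0.5 152.4] rect [array([-6.5, -0.4]), array([26. , 28.8]), np.float64(0.4)]
358 4 [0.643  0.0013 0.1436] zmax 0.1439 tool [ -1.7  33.5 107.2] -3.0 -0.5
361 7 [0.6454 0.0021 0.1442] zmax 0.145 tool [ -1.1  35.9 106.6] -3.4 1.3
364 6 [0.6483 0.0027 0.1415] zmax 0.1432 tool [ -0.6  38.7 109.3] -2.5 0.8
367 6 [0.6516 0.0021 0.1364] zmax 0.1378 tool [ -1.2  42.1 114.4] -3.4 0.8
370 6 [0.6541 0.0023 0.1368] zmax 0.1378 tool [ -1.1  44.6 114. ] -3.4 0.9
373 6 [0.6567 0.0024 0.1367] zmax 0.1376 tool [ -1.1  47.2 114.1] -3.6 1.0
376 6 [0.6592 0.0025 0.137 ] zmax 0.1379 tool [ -1.   49.7 113.8] -3.2 0.6
379 6 [0.6619 0.0025 0.1365] zmax 0.138 tool [ -1.2  52.3 114.3] -3.5 0.8
382 6 [0.6644 0.0026 0.1367] zmax 0.1374 tool [ -1.1  54.9 114.1] -3.4 0.8
385 6 [0.6671 0.0025 0.1362] zmax 0.1373 tool [ -1.3  57.5 114.6] -3.7 0.8
388 6 [0.6696 0.0027 0.1366] zmax 0.1376 tool [ -1.2  60.  114.2] -3.7 0.8
391 14 [6.733e-01 6.000e-04 1.322e-01] zmax 0.1369 tool [ -3.4  63.7 118.6] -9.9 0.9
394 28 [0.6741 0.0036 0.139 ] zmax 0.1424 tool [ -0.4  64.6 111.8] -11.4 10.4
397 29 [0.6753 0.0047 0.144 ] zmax 0.1474 tool [  0.6  65.9 106.8] -13.5 10.7
400 18 [0.6774 0.0056 0.1454] zmax 0.1472 tool [  1.5  67.9 105.4] -5.9 8.1
403 6 [0.6823 0.0033 0.137 ] zmax 0.1385 tool [ -1.   72.8 113.8] -3.4 1.0
406 6 [0.6849 0.0033 0.1369] zmax 0.1377 tool [ -1.1  75.4 113.9] -3.4 0.9
409 6 [0.6875 0.0034 0.1369] zmax 0.138 tool [ -1.1  78.  113.9] -3.4 1.0
412 8 [0.6904 0.0031 0.1357] zmax 0.1372 tool [ -1.4  80.9 115.1] -5.2 1.0
22 [-1.43014791e-03  2.21486168e+01]
20 [-8.68063309e-03 -2.41828567e+01]
```

arm_command(
  motion=[
    [[-0.4,5,0],[0,0,0],1],
    [[-0.4,9,0],[0,0,0],1],
    [[0,9,0],[0,0,0],1],
    [[0,9,0],[0,0,0],1],
    [[0,9,0],[0,0,0],1],
    [[0,8,0],[0,0,0],1],
    [[0,4,0],[0,0,0],1],
    [[0,0,0],[0,0,0],1],
  ],
)

```text
time: 10.15
position: [0.6639, 0.003, 0.25]
tool_rot: [-2.186, -2.256, 0.001]
ft_force: [0.2, -0.0, -0.9]
grip_width: 0.156
```

arm_command(
  motion=[
    [[0,0,0],[0,0,0],1],
    [[0,0,0],[0,0,0],1],
  ],
)

```text
time: 10.32
position: [0.6628, 0.0028, 0.2505]
tool_rot: [-2.186, -2.256, 0.001]
ft_force: [-0.1, 0.7, -1.4]
grip_width: 0.16
```

```bash
python3 - <<'E'
from meas import *
st=ctrl.get_state(); print({k:np.round(st[k],4).tolist() for k in ('time','position','tool_rot','ft_force','torque','grip_width')})
im,d=optics.get_image('wrist'); cv2.imwrite('pics/w8.png',im); C=cloud('wrist',d,st); np.savez('w8.npz',im=im,C=C,d=d)
cv2.imwrite('pics/w8z.png',cv2.resize(im[120:270,260:400],None,fx=4,fy=4,interpolation=cv2.INTER_CUBIC))
im,C,T,o=rep('w8.npz',st)
v,u=np.where(o)
for c in range(u.min(),u.max()+1,2):
    q=C[:,c][o[:,c]]; t=T[:,c][o[:,c]]
    if len(q): print(c,len(q),q.mean(0).round(4),'tool',t.mean(0).round(1),t[:,0].min().round(1),t[:,0].max().round(1))
E
```

```text
{'time': 10.3167, 'position': [0.6628, 0.0028, 0.2505], 'tool_rot': [-2.1861, -2.2558, 0.0005], 'ft_force': [-0.0901, 0.6958, -1.3701], 'torque': [-0.0302, 0.0405, 0.0372], 'grip_width': 0.16}
box top n 393 [-19.7 -13.7 150.2] [  7.6  13.7 154.6] ctr [ -6.1   0.  152.4] rect [array([-6.,  0.]), array([27.5, 27.1]), np.float64(0.7)]
295 4 [0.6437 0.0017 0.1441] tool [ -0.5 -19.1 106.5] -2.0 0.7
297 6 [0.6454 0.002  0.145 ] tool [ -0.3 -17.3 105.6] -2.6 1.9
299 6 [0.647  0.0026 0.1437] tool [  0.2 -15.7 106.8] -2.0 1.9
301 6 [0.6485 0.0027 0.1411] tool [  0.3 -14.2 109.4] -1.9 2.3
303 5 [0.6501 0.0024 0.1384] tool [ -0.  -12.6 112.1] -1.9 1.5
305 5 [0.6517 0.0019 0.1364] tool [ -0.6 -11.  114.1] -2.2 1.0
307 5 [0.6535 0.002  0.1366] tool [ -0.5  -9.3 113.9] -2.4 1.0
309 5 [0.6552 0.0022 0.137 ] tool [ -0.4  -7.6 113.5] -2.6 1.4
311 5 [0.6569 0.0022 0.1368] tool [ -0.5  -5.9 113.7] -2.5 0.9
313 5 [0.6586 0.0022 0.1367] tool [ -0.5  -4.2 113.8] -2.5 1.2
323 5 [0.6671 0.0025 0.1368] tool [ -0.5   4.4 113.7] -2.2 0.9
325 5 [0.6689 0.0024 0.1365] tool [ -0.6   6.1 114.1] -2.3 1.2
327 5 [0.6706 0.0025 0.1366] tool [ -0.5   7.8 113.9] -2.4 1.2
329 5 [0.6723 0.0027 0.1369] tool [ -0.5   9.5 113.6] -2.6 1.3
331 7 [0.674  0.0026 0.1365] tool [ -0.6  11.3 114.1] -4.2 1.8
333 29 [0.6753 0.0049 0.1441] tool [  1.6  12.6 106.4] -12.0 11.5
335 28 [0.6769 0.0045 0.1444] tool [  1.3  14.2 106.1] -12.2 11.6
337 5 [0.6791 0.0029 0.1371] tool [ -0.4  16.4 113.4] -2.4 1.2
339 5 [0.6808 0.003  0.1371] tool [ -0.4  18.1 113.4] -2.1 1.3
341 5 [0.6825 0.0029 0.1368] tool [ -0.5  19.8 113.7] -2.4 1.0
343 5 [0.6843 0.0029 0.1363] tool [ -0.6  21.6 114.2] -2.4 0.8
345 4 [0.686  0.0032 0.1365] tool [ -0.3  23.2 114. ] -2.2 1.0
347 5 [0.6877 0.0031 0.1368] tool [ -0.5  24.9 113.7] -2.4 1.1
349 5 [0.6894 0.0033 0.1371] tool [ -0.4  26.6 113.4] -2.2 1.2
351 7 [0.6911 0.0032 0.1366] tool [ -0.6  28.4 113.9] -3.2 1.7
```

View pics/w8z.png

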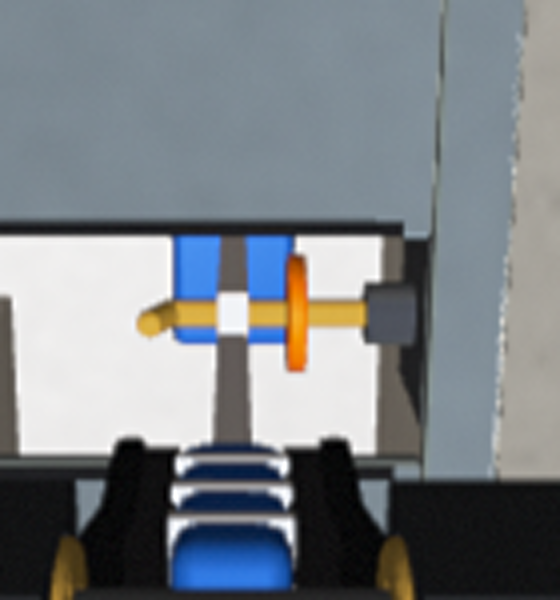

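The hanger is over the rod: the white plate at (318,198) sits between the tip and the collar. The remaining gap is about 8 mm, so I'll feel for the collar slowly.

arm_command(
  motion=[
    [[0,2,0],[0,0,0],1],
    [[0,2,0],[0,0,0],1],
    [[0,1.5,0],[0,0,0],1],
    [[0,1,0],[0,0,0],1],
    [[0,0,0],[0,0,0],1],
    [[0,0,0],[0,0,0],1],
  ],
)

```text
time: 10.87
position: [0.6695, 0.0031, 0.2505]
tool_rot: [-2.186, -2.256, 0.0]
ft_force: [0.1, 0.9, -1.3]
grip_width: 0.154
```

arm_command(
  motion=[
    [[0,1,0],[0,0,0],1],
    [[0,0,0],[0,0,0],1],
    [[0,0,0],[0,0,0],1],
  ],
)

```text
time: 11.12
position: [0.6705, 0.0032, 0.2506]
tool_rot: [2.186, 2.256, 0.0]
ft_force: [0.3, -0.2, -2.1]
grip_width: 0.165
```

arm_command(
  motion=[
    [[0,1,0],[0,0,0],1],
    [[0,0,0],[0,0,0],1],
    [[0,0,0],[0,0,0],1],
  ],
)

```text
time: 11.37
position: [0.6715, 0.0032, 0.2505]
tool_rot: [-2.186, -2.256, 0.0]
ft_force: [-0.0, 0.2, -1.1]
grip_width: 0.16
```

arm_command(
  motion=[
    [[0,1,0],[0,0,0],1],
    [[0,0,0],[0,0,0],1],
    [[0,0,0],[0,0,0],1],
  ],
)

```text
time: 11.62
position: [0.6723, 0.0032, 0.2505]
tool_rot: [-2.186, -2.256, 0.001]
ft_force: [-1.5, 0.6, -0.3]
grip_width: 0.16
```

arm_command(
  motion=[
    [[0,1,0],[0,0,0],1],
    [[0,0,0],[0,0,0],1],
    [[0,0,0],[0,0,0],1],
  ],
)

```text
time: 11.87
position: [0.6732, 0.0033, 0.2505]
tool_rot: [-2.186, -2.256, 0.001]
ft_force: [-2.9, 0.2, -0.4]
grip_width: 0.162
```

```bash
python3 - <<'E'
from meas import *
F=[]
for i in range(3):
    st=ctrl.get_state(); im,d=optics.get_image('wrist'); F.append(np.r_[st['position'],st['ft_force'],st['torque']])
print(np.round(F,3)); st=ctrl.get_state()
cv2.imwrite('pics/w9z.png',cv2.resize(im[120:270,260:400],None,fx=4,fy=4,interpolation=cv2.INTER_CUBIC))
E
```

```text
[[ 0.673  0.003  0.25  -2.924  0.221 -0.437 -0.021  0.722 -0.027]
 [ 0.673  0.003  0.251 -1.761 -0.497 -1.202 -0.076  0.715  0.024]
 [ 0.673  0.003  0.25  -2.032  0.222 -0.691 -0.066  0.744  0.   ]]
```

View pics/w9z.png

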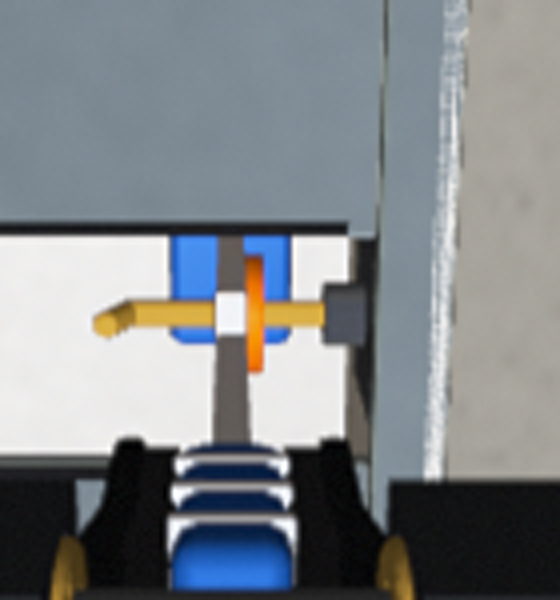

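Contact with the collar at x≈0.672: the push is about 2 N and the plate (232,313 in the zoom) sits against the collar. I'll ease off 1 mm and start lowering.

arm_command(
  motion=[
    [[0,-1,0],[0,0,0],1],
    [[0,0,4],[0,0,0],1],
    [[0,0,4],[0,0,0],1],
    [[0,0,4],[0,0,0],1],
    [[0,0,3],[0,0,0],1],
    [[0,0,0],[0,0,0],1],
    [[0,0,0],[0,0,0],1],
    [[0,0,0],[0,0,0],1],
  ],
)

```text
time: 12.68
position: [0.6725, 0.0032, 0.2353]
tool_rot: [-2.186, -2.256, 0.0]
ft_force: [-1.6, 0.8, -0.8]
grip_width: 0.159
```

arm_command(
  motion=[
    [[0,0,1],[0,0,0],1],
    [[0,0,0],[0,0,0],1],
    [[0,0,0],[0,0,0],1],
  ],
)

```text
time: 12.93
position: [0.6726, 0.0032, 0.2347]
tool_rot: [2.186, 2.256, 0.0]
ft_force: [-1.6, 0.6, -0.9]
grip_width: 0.164
```

arm_command(
  motion=[
    [[0,0,1],[0,0,0],1],
    [[0,0,0],[0,0,0],1],
    [[0,0,0],[0,0,0],1],
  ],
)

```text
time: 13.18
position: [0.6725, 0.0032, 0.2336]
tool_rot: [2.186, 2.256, 0.0]
ft_force: [-1.4, 0.3, -1.4]
grip_width: 0.16
```

arm_command(
  motion=[
    [[0,0,1],[0,0,0],1],
    [[0,0,0],[0,0,0],1],
    [[0,0,0],[0,0,0],1],
  ],
)

```text
time: 13.43
position: [0.6725, 0.0032, 0.2325]
tool_rot: [2.186, 2.256, 0.0]
ft_force: [-0.5, -0.0, -1.2]
grip_width: 0.16
```

arm_command(
  motion=[
    [[0,0,1],[0,0,0],1],
    [[0,0,0],[0,0,0],1],
    [[0,0,0],[0,0,0],1],
  ],
)

```text
time: 13.68
position: [0.6726, 0.0033, 0.2319]
tool_rot: [2.186, 2.256, 0.001]
ft_force: [-2.0, -0.2, 0.6]
grip_width: 0.159
```

arm_command(
  motion=[
    [[0,0,1],[0,0,0],1],
    [[0,0,0],[0,0,0],1],
    [[0,0,0],[0,0,0],1],
  ],
)

```text
time: 13.93
position: [0.6727, 0.0032, 0.2309]
tool_rot: [2.186, 2.256, 0.001]
ft_force: [-2.0, 0.5, 2.1]
grip_width: 0.159
```

```bash
cat > avg.py <<'E'
from meas import *
F=[]
for i in range(8):
    st=ctrl.get_state(); im,d=optics.get_image('wrist'); F.append(np.r_[st['position'],st['ft_force'],st['torque']])
print(round(st['time'],2),np.mean(F,0).round(4),np.std(F,0)[3:6].round(2))
E
python3 avg.py
```

```text
14.28 [ 0.6727  0.0032  0.2308 -1.7059 -0.0568  1.9388  0.0039  0.5741  0.0199] [0.34 0.71 0.29]
```

The hook now bears about 3 N (Fz went from −1.2 to +1.9 N). I'll ease the residual preload a little, check, then release.

arm_command(
  motion=[
    [[0,-0.8,-0.6],[0,0,0],1],
    [[0,0,0],[0,0,0],1],
    [[0,0,0],[0,0,0],1],
    [[0,0,0],[0,0,0],1],
  ],
)

```text
time: 14.67
position: [0.6719, 0.0032, 0.2312]
tool_rot: [2.186, 2.256, 0.001]
ft_force: [-1.1, -0.1, 1.8]
grip_width: 0.16
```

```bash
python3 avg.py; python3 - <<'E'
from meas import *
im,d=optics.get_image('wrist'); cv2.imwrite('pics/w10z.png',cv2.resize(im[120:270,260:400],None,fx=4,fy=4,interpolation=cv2.INTER_CUBIC))
im,d=optics.get_image('side'); cv2.imwrite('pics/s10z.png',cv2.resize(im[130:260,270:390],None,fx=4,fy=4,interpolation=cv2.INTER_CUBIC))
E
```

```text
15.02 [ 6.718e-01  3.200e-03  2.312e-01 -8.124e-01 -1.382e-01  1.420e+00
  2.830e-02  2.471e-01  1.000e-03] [0.53 0.38 0.57]
```

View pics/w10z.png

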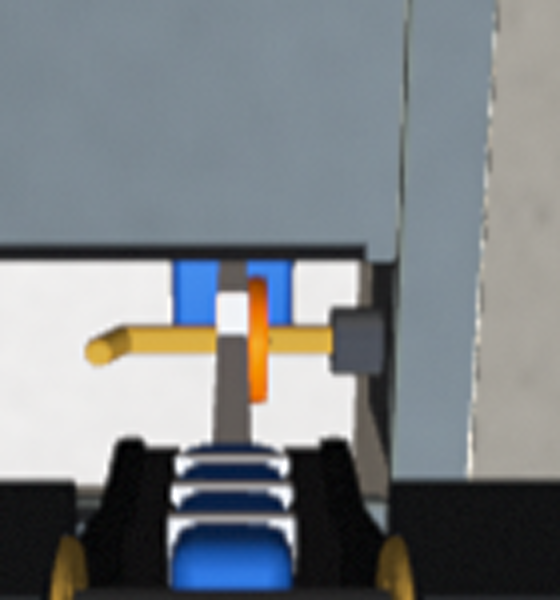

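View pics/s10z.png

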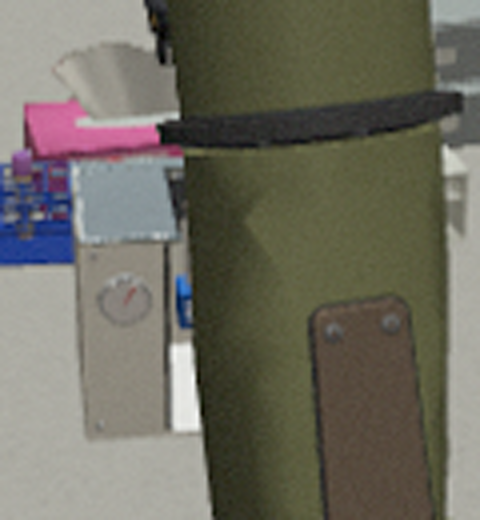

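The rod passes through the slot and the plate sits at the collar, so I'll release.

arm_command(
  motion=[
    [[0,0,0],[0,0,0],0.8],
    [[0,0,0],[0,0,0],0.78],
    [[0,0,0],[0,0,0],0.75],
    [[0,0,0],[0,0,0],0.7],
    [[0,0,0],[0,0,0],0.6],
    [[0,0,0],[0,0,0],0.5],
    [[0,0,0],[0,0,0],0.4],
    [[0,0,0],[0,0,0],0.4],
  ],
  force=5,
)

```text
time: 15.83
position: [0.6717, 0.0032, 0.2312]
tool_rot: [2.186, 2.256, 0.0]
ft_force: [-0.3, -0.2, -0.5]
grip_width: 0.516
```

```bash
python3 avg.py; python3 - <<'E'
from meas import *
im,d=optics.get_image('wrist'); cv2.imwrite('pics/w11z.png',cv2.resize(im[120:330,220:430],None,fx=2.8,fy=2.8,interpolation=cv2.INTER_CUBIC))
print(ctrl.get_state()['grip_width'])
E
```

```text
16.18 [ 0.6717  0.0032  0.2312  0.0271  0.0624 -0.035  -0.052   0.0306  0.0176] [0.35 0.49 0.45]
0.5986626241062585
```

View pics/w11z.png

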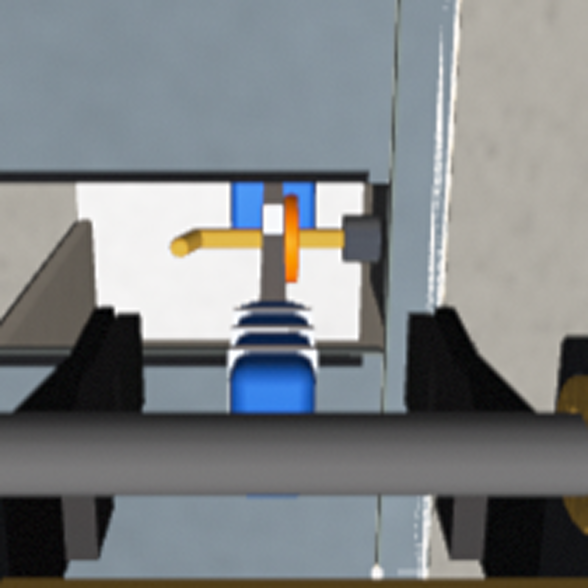

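The cartridge is hanging free with the jaws open about 25 mm on each side. I'll lift straight up and clear, then check.

arm_command(
  motion=[
    [[0,0,-4],[0,0,0],0.4],
    [[0,0,-12],[0,0,0],0.4],
    [[0,0,-20],[0,0,0],0.4],
    [[0,0,-25],[0,0,0],0.4],
    [[0,0,-25],[0,0,0],0.4],
    [[0,0,-20],[0,0,0],0.4],
    [[0,0,-10],[0,0,0],0.4],
    [[0,0,0],[0,0,0],0.4],
  ],
)

```text
time: 16.95
position: [0.6728, 0.0031, 0.3512]
tool_rot: [2.183, 2.253, 0.007]
ft_force: [0.6, 0.5, -0.2]
grip_width: 0.601
```

```bash
python3 - <<'E'
from meas import *
for i in range(6): optics.get_image('wrist')
st=ctrl.get_state(); im,d=optics.get_image('wrist'); cv2.imwrite('pics/w12.png',im); C=cloud('wrist',d,st)
print(st['time'],st['position'])
hsv=cv2.cvtColor(im,cv2.COLOR_BGR2HSV)
b=(hsv[...,0]>100)&(hsv[...,0]<125)&(hsv[...,1]>130)&(abs(C[...,0]-.672)<.05)&(abs(C[...,1])<.05)
for lo,hi in [(0.06,.09),(.215,.25)]:
    q=C[b&(C[...,2]>lo)&(C[...,2]<hi)]
    if len(q)>3: print(lo,len(q),q.min(0).round(4),q.max(0).round(4),np.median(q,0).round(4))
im,d=optics.get_image('top'); cv2.imwrite('pics/t12.png',im)
for n in ('wrist','top'):
    print(n,[(round(x['conf'],2),cam2world(n,x['location'],st)[0].round(3).tolist()) for x in models.search_frame(n,'cartridge_tab')])
print([(round(x['conf'],2),cam2world('top',x['location'],st)[0].round(3).tolist()) for t in('vial_mid','dropper_mid') for x in models.search_frame('top',t)])
E
```

```text
17.25 [0.67114625 0.00323666 0.34537275]
0.06 190 [ 0.6574 -0.017   0.0777] [0.6847 0.0115 0.0819] [0.6654 0.0035 0.0797]
0.215 21 [ 0.6645 -0.0026  0.2193] [0.6776 0.0172 0.25  ] [0.6721 0.0165 0.2495]
wrist [(0.91, [0.668, 0.007, 0.248])]
top []
[(0.63, [0.5, 0.277, 0.072])]
```

View pics/w12.png

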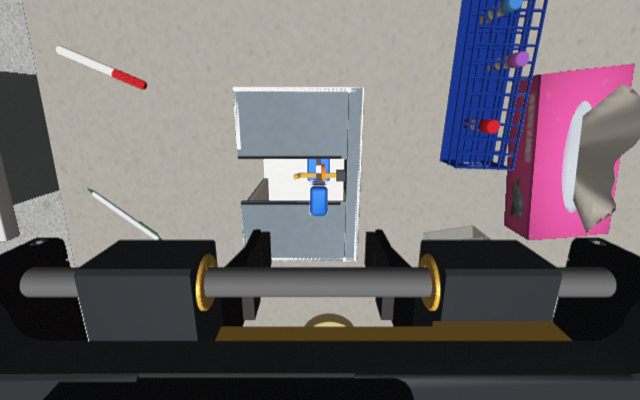

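View pics/t12.png

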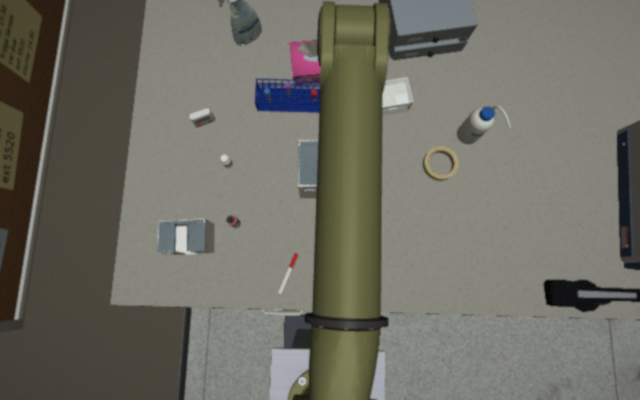

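```bash
python3 - <<'E'
from h import *
print(ctrl.close_job(), ctrl.get_state()['time'])
E
```

```text
the job is handed in; nothing more can be done
the job is handed in; nothing more can be done
```

The cartridge is hanging on the brass hook, and I handed the job in after about 17 s of robot time. The interface gives no verdict, so what follows rests on my own last checks.

**What I did:**
- I gripped the cartridge by its tab and carried it upright into the larger cabinet through the front opening and roof slot.
- I threaded the slot over the tip and felt the collar at x ≈ 0.672 m with about 2 N.
- I lowered it until the hook carried an estimated 3 N, eased off slightly, let go and lifted clear.

**Last checks:**
- **Hanging:** The wrist picture shows the rod through the slot and the plate at the collar. The force reading fell to about zero after release.
- **Upright:** The middles of the box and the tab both lie near x = 0.671 m. The box top is at z ≈ 0.080 m, about where the rod height puts it.
- **Cabinet:** I saw no sign of contact in the forces or pictures.
- **Bystander bottles:** The dropper and vial look unmoved in the last top picture. In that picture the network found the dropper but missed the vial.
- **Not confirmed:** The arm blocked the side and top views of the hung cartridge, so only the wrist camera shows its final position. The network missed it in the top view.

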